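Break down a mixed stack of tape rolls into stock

ROBOT

A 6-joint arm with a two-finger parallel gripper is mounted at the origin on the work surface. World frame = base frame: x ahead of the robot, y to its left, z up, the work surface at z = 0. Lengths are in mm, angles in rad, forces in N, time in s.
With the tool pointing down it reaches from about 300 to 750 mm from the base axis. Payload 8.5 kg.
Tool frame: the origin (TCP) lies between the finger pads; the fingertips stand 22 mm ahead of it and the grasp point (between the pads) lies 3 mm ahead of it; z points along the fingers, y is the line along which they close (so a half turn about z gives the same grasp; the last joint's range is limited). The gripper opens to 88 mm and grips with 3 to 60 N. Pads are 18 mm wide; open, the fingers measure 123 mm over their backs; the gripper's body (75 mm by 187 mm) begins 45 mm behind the grasp point.
Start: joints at [-1.442, 0.381, 1.297, -0, 1.464, -0.215], TCP at [185.381, -517.798, 260.748] pointing down, gripper open.
Joint ranges: [-3.11, 3.11], [-0.89, 2.33], [0.22, 2.48], [-1.42, 4.56], [0.17, 2.85], [-2.88, 2.88]. Speed limits (rad/s): [2.39, 2.39, 3.14, 3.14, 3.14, 3.14].

INTERFACE

Orientations are given as a unit quaternion [x, y, z, w].
In Python, from plant import bot gives the robot as it stands. The module is installed in compiled form; this text tells all that it offers.
- The arm moves only by the tool send_rows, never from a script. Its argument "targets" is a list of rows, each a list of 5 numbers: the shift along the tool's x, y, z each as a share of 15 cm, from -1 to 1, then the turn about the tool's z as a share of 120 degrees, from -1 to 1, then the closure, from -1 (fully open) to 1 (shut). A call has 1 to 5 rows; each row shifts and turns the commanded pose from where the row before left it, along the tool's axes as they then stand; what a row does not reach is not made up. A row lasts 1/12 s, in which the tool goes at most 41.7 mm and 7.16 degrees, less where a joint would pass 70% of its speed; a pose out of reach is approached as far as the arm can. A call with a number of a shift or a turn outside -1 to 1 is refused whole. A call with a gripper value outside its range is refused whole. The fingers move at their own pace and stop on an object; "newtons" is the grip in N (left out, the last holds). Time passes only in rows, so rows that do not move let the fingers close. It gives the time, the measured TCP pose, the force, the opening and the grip force at its end, in the units of the state.
- bot.read_state(): the state, without advancing time (a new reading comes with each control period).
- bot.capture(name): name is "scene" or "side" or "wrist"; returns the picture (400x640x3 uint8, red, green, blue); there is no depth.
- bot.camera_params(name): a dict with "fx", "fy", "cx", "cy" (pixels), "R" (3x3) and "t" (3): a world point X has camera coordinates R X + t. Camera axes: x right, y down, z forward; pixel columns grow to the right and rows downward; lengths in mm; the calibration is good to about 2 mm. A picture is of the moment at which its call begins: read the wrist's pose just before it. camera_params takes no time and is no camera call; for the wrist camera it gives the pose at the moment of the call.
- bot.finish_job(): hands the job in; it is judged then, once.
The state is a dict: "clock": time; "q": joint angles; "qd": joint speeds; "joint_efforts": joint torques, N m; "tcp_pos": TCP position; "eef_rot": TCP orientation; "ft_force": force on the tool from outside, world axes, zero at the start; "torque": the same for the moment, N m; "finger_gap": opening from 0.0 (shut) to 1.0 (fully open); "grasp_force": force on a finger pad.
Only numpy, scipy, OpenCV 4.12 (cv2) and the standard library are available. Lean on these libraries where they do the work, as an engineer would, in place of code of your own. Each camera call takes 0.05 s, during which the arm holds its last target. There are 200 camera calls.

TASK

Take the mixed stack of tape rolls apart. Set each of its three rolls flat and centred on top of the stock stack of its own size, and lay its two separator boards squarely, edges in line, one on the other on the pile of boards. Set things down rather than dropping them, and do not push the stock stacks or the pile of boards away from where they are.

Things in the scene. Friction and masses are not known exactly. Their poses are not given: they have to be found in the camera images.
- roll_large: Bottom roll of the mixed stack: brown tape on a cardboard core, flat on the table, bore upright. Outer diameter 110 mm, bore 76 mm (wall 17 mm), 48 mm high, 0.3 kg. Origin: centre of its underside; z up along the roll's axis. The stack, table up: this roll, lower board, medium roll, upper board, small roll (124 mm in all), loose, each centred on the one below to about 12 mm.
- board_lower: Lower separator board, on the large roll and under the medium roll: flat brown plywood plate 120 x 56 x 8 mm, about 45 g, lying flat. Its two ends stick out beyond the medium roll. Origin: centre of its underside; x along its 120 mm length, y across its 56 mm width, z up.
- roll_medium: Medium roll of the same brown tape, on the lower board and under the upper board: outer diameter 86 mm, bore 50 mm (wall 18 mm), 36 mm high, about 0.16 kg. Origin: centre of its underside; z up along the roll's axis. 
- board_upper: Upper separator board, on the medium roll and under the small roll, laid crosswise to the lower board: same plate, 120 x 56 x 8 mm, about 45 g. Origin: centre of its underside; x along its length, y across its width, z up.
- roll_small: Small roll of the same brown tape on top of the mixed stack: outer diameter 58 mm, bore 25 mm, 24 mm high, about 60 g. Origin: centre of its underside; z up along the roll's axis. 
- stock_large: Stock stack of large rolls: two rolls like the large one, on one another bundled as one loose piece (a pale card disc closes the top of the bore flush), outer diameter 110 mm, bore 76 mm, 96 mm high, 0.6 kg. Where it stands varies. Origin: centre of its underside; z up along the roll's axis. 
- stock_medium: Stock stack of medium rolls: two rolls on one another bundled as one loose piece (a pale card disc closes the top of the bore flush), outer diameter 86 mm, bore 50 mm, 72 mm high, 0.32 kg. Where it stands varies. Origin: centre of its underside; z up along the roll's axis. 
- stock_small: Stock stack of small rolls: three rolls on one another bundled as one loose piece (a pale card disc closes the top of the bore flush), outer diameter 58 mm, bore 25 mm, 72 mm high, 0.18 kg. Where it stands varies. Origin: centre of its underside; z up along the roll's axis. 
- board_pile: Pile of separator boards lying flat on the table: four boards as one loose piece, 120 x 56 mm, 32 mm high, 0.18 kg. Where it lies and how it is turned varies. Origin: centre of its underside; x along its 120 mm length, y across its width, z up.
Not all that is in view belongs to the job. What is shaped like the board_upper but red is not meant.

How it is judged (in metres and radians):
At the end, for the whole second after the job is handed in: Each of the three rolls lies flat on the stock stack of its own size, its axis within 12 mm of the stack's, both upright within 0.08 rad; both boards lie flat on the board pile, one on the other, centres within 12 mm of the pile's and long edges within 0.17 rad of the pile's; everything is at rest (horizontal distance between roll_large and stock_large below 0.012 m and z of roll_large in the frame of stock_large between 0.092 and 0.1 m and angle between each of roll_large, stock_large, roll_medium, stock_medium, roll_small, stock_small, board_lower, board_upper's own z axis and vertical below 0.08 rad and horizontal distance between roll_medium and stock_medium below 0.012 m and z of roll_medium in the frame of stock_medium between 0.068 and 0.076 m and horizontal distance between roll_small and stock_small below 0.012 m and z of roll_small in the frame of stock_small between 0.068 and 0.076 m and horizontal distance between each of board_lower, board_upper and board_pile below 0.012 m and angle between the x axis of each of board_lower, board_upper and the x axis of board_pile, either way round below 0.17 rad and z of board_lower in the frame of board_pile between 0.028 and 0.044 m and z of board_upper in the frame of board_pile between 0.028 and 0.044 m and linear speed of each of roll_large, roll_medium, roll_small, board_lower, board_upper below 0.02 m/s); the robot touches nothing.
It fails at once if a stock stack or the board pile is shoved more than 30 mm from where it stood (distance of any of stock_large, stock_medium, stock_small, board_pile from where it was at the start of the episode above 0.03 m).
It fails at once if a roll or board is dropped or thrown: it moves faster than 1 m/s (a fall of about 50 mm) while not held in the fingers ((linear speed of roll_large above 1 m/s and contact force between the fingers and roll_large below 0.01 N) or (linear speed of roll_medium above 1 m/s and contact force between the fingers and roll_medium below 0.01 N) or (linear speed of roll_small above 1 m/s and contact force between the fingers and roll_small below 0.01 N) or (linear speed of board_lower above 1 m/s and contact force between the fingers and board_lower below 0.01 N) or (linear speed of board_upper above 1 m/s and contact force between the fingers and board_upper below 0.01 N)).
It also fails if it takes over 136 s, if anything falls off the work surface, if the arm or the gripper's body presses on something with over 40 N, if the wrist force passes 120 N, or if a joint passes its speed limit or range.

## Working session

There is one attempt and no reset: what is moved stays moved. The work goes in short steps, Python scripts to look and compute and a tool call to move; the robot and the scene stay as the last step left them, time stands still between calls to the robot, and variables do not carry over. Pictures are saved under pics/ and viewed, at most 14 in all, crops included, and the job is handed in when it is done.

Besides the shell and the picture viewer there is one more tool, called by a JSON object that holds its "fn" and its "kwargs", one argument or row to a line. send_rows: Moves the arm, as the interface text tells. Its arguments: {"type":"object","properties":{"targets":{"type":"array","items":{"type":"array","items":{"type":"number"}}},"newtons":{"type":"number"}},"required":["targets"]}

```bash
mkdir -p pics; python3 - <<'E'
from plant import bot
import cv2
print(bot.read_state())
for n in ["scene","side"]:
    im=bot.capture(n); cv2.imwrite(f"pics/{n}0.png",im[:,:,::-1]); print(n,bot.camera_params(n))
E
```

```text
{'clock': 0.0, 'q': array([-1.44227535e+00,  3.81179567e-01,  1.29825366e+00, -1.40228517e-05,
        1.46360333e+00, -2.15341005e-01]), 'qd': array([ 0.00044372,  0.00093054,  0.00079902,  0.00048706,  0.00136475,
       -0.00104868]), 'joint_efforts': array([-2.93622696e-03, -4.37929273e+01, -2.24552965e+01,  7.12040160e-02,
        3.53617966e-02, -9.05008983e-05]), 'tcp_pos': array([ 185.35941874, -517.5561225 ,  260.14897046]), 'eef_rot': array([ 9.85255854e-01,  1.71085889e-01,  2.43659858e-05, -7.21573333e-04]), 'ft_force': array([-0.23929406, -0.07897123,  0.12371224]), 'torque': array([ 0.00061259, -0.03227178,  0.01814111]), 'grasp_force': 0.0, 'finger_gap': 1.000015544636472}
scene {'fx': 404.16911230900365, 'fy': 404.16911230900365, 'cx': 319.96204087565127, 'cy': 203.77904015566037, 'R': array([[ 0.60044205,  0.79961042, -0.00961854],
       [ 0.56464565, -0.43245867, -0.70296144],
       [-0.56625491,  0.41665654, -0.71116292]]), 't': array([-284.39834252, -220.70093801, 1265.24943108])}
side {'fx': 380.49817428193546, 'fy': 380.49817428193546, 'cx': 319.7766882501635, 'cy': 199.3476942325438, 'R': array([[-0.85001675, -0.5264332 , -0.01842817],
       [-0.36613309,  0.61561278, -0.69783054],
       [ 0.37870579, -0.58642049, -0.71602579]]), 't': array([396.77817682, 254.0251132 , 928.75919036])}
```

View pics/scene0.png

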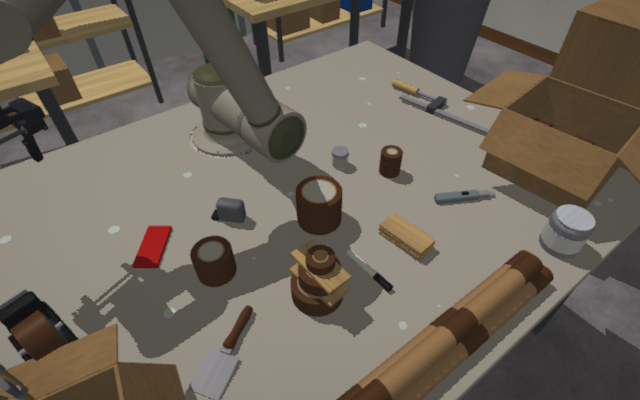

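View pics/side0.png

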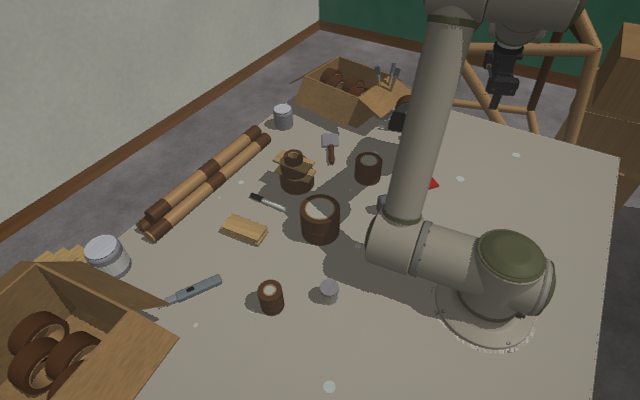

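The pictures show the mixed stack (scene ~(318,280)), large stock (319,203), medium stock (213,260), small stock (391,160), board pile (407,235) and a red decoy at (153,246).

```bash
cat > h.py <<'E'
import numpy as np, cv2
from plant import bot
from scipy.spatial.transform import Rotation as Ro
def bp(cam,uv,z):
    p=cam if isinstance(cam,dict) else bot.camera_params(cam)
    R,t=np.array(p["R"]),np.array(p["t"]); C=-R.T@t
    d=R.T@np.array([(uv[0]-p["cx"])/p["fx"],(uv[1]-p["cy"])/p["fy"],1]); return C+d*(z-C[2])/d[2]
def proj(p,X):
    X=np.atleast_2d(X)@np.array(p["R"]).T+np.array(p["t"])
    return np.c_[X[:,0]/X[:,2]*p["fx"]+p["cx"],X[:,1]/X[:,2]*p["fy"]+p["cy"]]
def axes(): return Ro.from_quat(bot.read_state()["eef_rot"]).as_matrix()
def go(xyz,yaw=None):
    """print the total shift in tool axes (shares of 150 mm), with yaw (tool x heading, deg) turn share"""
    s=bot.read_state(); M=axes(); d=M.T@(np.array(xyz)-s["tcp_pos"])/150
    h=np.degrees(np.arctan2(M[1,0],M[0,0]))
    print("tcp",s["tcp_pos"].round(1),"head",h.round(1),"clock",round(s["clock"],2),"shift",d.round(3), "" if yaw is None else ("turn",round(-(((yaw-h+90)%180)-90)/120,3)))
def snap(name,f):
    p=bot.camera_params(name); im=bot.capture(name)[:,:,::-1].copy(); cv2.imwrite(f"pics/{f}.png",im); return p,im
E
python3 - <<'E'
from h import *
for n,a,b,z in [("SL",(319,190),(320,209),96),("SM",(212,250),(369,159),72),("SS",(391,153),(269,290),72),("pile",(408,232),(245,228),32),("rs",(320,255),(292,156),124),("RL",(318,300),(296,186),10)]:
    print(n,bp("scene",a,z).round(),bp("side",b,z).round())
p=bot.camera_params("wrist");print(p, bot.read_state()["tcp_pos"], axes().round(3))
E
```

```text
SL [460.   9.  96.] [457.  11.  96.]
SM [ 450. -265.   72.] [ 450. -271.   72.]
SS [442. 261.  72.] [436. 271.  72.]
pile [643. 127.  32.] [632. 130.  32.]
rs [ 630. -116.  124.] [ 630. -109.  124.]
RL [ 650. -137.   10.] [ 619. -102.   10.]
{'fx': 324.3632238829388, 'fy': 324.3632238829388, 'cx': 316.44266993210806, 'cy': 202.5600603241618, 'R': array([[ 3.37129708e-01, -9.41458180e-01, -2.36177317e-04],
       [-9.08286886e-01, -3.25317279e-01,  2.63027756e-01],
       [-2.47706465e-01, -8.84599538e-02, -9.64788238e-01]]), 't': array([-550.26311185,  -35.38499629,  387.20552861])} [ 185.36607824 -517.59157427  260.21417154] [[ 0.941  0.337 -0.   ]
 [ 0.337 -0.941  0.001]
 [ 0.    -0.001 -1.   ]]
```

{"fn": "send_rows", "kwargs": {
  "targets": [
    [0.22,-0.125,-0.04,0,-1],
    [0.22,-0.125,-0.04,0,-1],
    [0.22,-0.125,-0.04,0,-1],
    [0.22,-0.125,-0.04,0,-1],
    [0.22,-0.125,-0.04,0,-1]
  ]
}}

```text
clock: 0.52
tcp_pos: [309.8, -372.3, 290.8]
eef_rot: [0.985, 0.171, -0.0, -0.0]
ft_force: [1.2, 0.1, 0.4]
finger_gap: 0.997
grasp_force: 0.0
```

{"fn": "send_rows", "kwargs": {
  "targets": [
    [0.22,-0.125,-0.04,0,-1],
    [0.22,-0.125,-0.04,0,-1],
    [0.22,-0.125,-0.04,0,-1],
    [0.22,-0.125,-0.04,0,-1],
    [0.22,-0.125,-0.04,0,-1]
  ]
}}

```text
clock: 0.93
tcp_pos: [433.7, -228.3, 320.9]
eef_rot: [0.985, 0.171, -0.0, -0.0]
ft_force: [0.9, -1.6, -0.4]
finger_gap: 0.997
grasp_force: 0.0
```

{"fn": "send_rows", "kwargs": {
  "targets": [
    [0.22,-0.125,0,0,-1],
    [0.22,-0.125,0,0,-1],
    [0.22,-0.125,0,0,-1],
    [0,0,0,0,-1],
    [0,0,0,0,-1]
  ]
}}

```text
clock: 1.35
tcp_pos: [507.7, -142.4, 320.2]
eef_rot: [0.985, 0.173, -0.0, -0.0]
ft_force: [-0.6, -0.7, 0.6]
finger_gap: 0.998
grasp_force: 0.0
```

```bash
python3 - <<'E'
from h import *
p,im=snap("wrist","w1"); C=-np.array(p["R"]).T@np.array(p["t"]); print(C)
go([540,-110,330],19.7)
for X in [[460,10,96],[450,-267,72],[439,266,72],[637,128,32],[630,-112,124]]: print(X,proj(p,[X]).round())
E
```

```text
[ 571.64869239 -119.76192367  442.6294986 ]
tcp [ 507.1 -143.5  320.3] head 19.8 clock 1.4 shift [ 0.282 -0.136 -0.065] ('turn', np.float64(0.001))
[460, 10, 96] [[168. 172.]]
[450, -267, 72] [[395. 252.]]
[439, 266, 72] [[-56. 108.]]
[637, 128, 32] [[125. -23.]]
[630, -112, 124] [[330.  48.]]
```

View pics/w1.png

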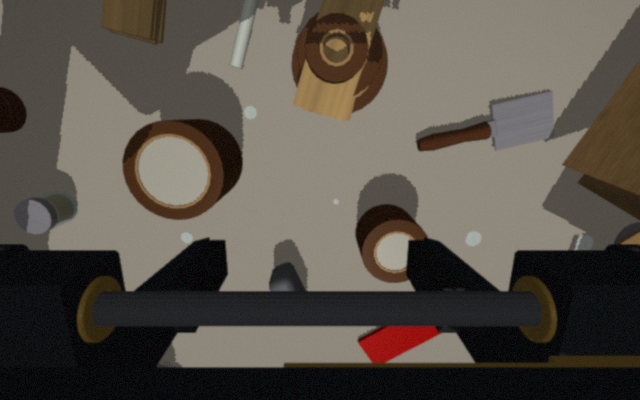

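{"fn": "send_rows", "kwargs": {
  "targets": [
    [0.2,-0.1,0,0,-1],
    [0.2,-0.1,0,0,-1],
    [0.2,-0.1,0,0,-1],
    [0.0,0,0,0,-1],
    [0,0,0,0,-1]
  ]
}}

```text
clock: 1.82
tcp_pos: [576.7, -71.5, 320.2]
eef_rot: [0.985, 0.171, -0.0, -0.0]
ft_force: [0.1, -0.1, 0.5]
finger_gap: 1.0
grasp_force: 0.0
```

```bash
python3 - <<'E'
from h import *
p0={**bot.camera_params("wrist")}
p,im=snap("wrist","w2")
go([540,-110,330],19.7)
for X in [[460,10,96],[450,-267,72],[439,266,72],[637,128,32],[630,-112,124]]: print(X,proj(p,[X]).round())
E
```

```text
tcp [576.2 -72.1 320.5] head 19.6 clock 1.87 shift [-0.312  0.157 -0.063] ('turn', np.float64(-0.0))
[460, 10, 96] [[215. 249.]]
[450, -267, 72] [[424. 314.]]
[439, 266, 72] [[  4. 188.]]
[637, 128, 32] [[173.  64.]]
[630, -112, 124] [[373. 147.]]
```

View pics/w2.png

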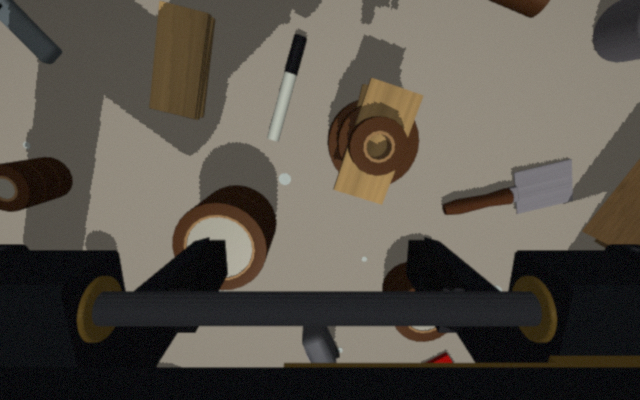

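The second wrist view shows the pile at (181,60), the small roll at (378,147) and the upper board from (388,85) to (362,198). I'll enlarge these for exact corners.

```bash
python3 - <<'E'
import cv2,numpy as np
im=cv2.imread("pics/w2.png")
a=cv2.resize(im[0:140,130:230],None,fx=4,fy=4,interpolation=cv2.INTER_CUBIC)
b=cv2.resize(im[70:210,325:425],None,fx=4,fy=4,interpolation=cv2.INTER_CUBIC)
m=np.clip(np.hstack([a,b])*1.5,0,255).astype(np.uint8)
cv2.imwrite("pics/m1.png",m)
E
```

```text
(no output)
```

View pics/m1.png

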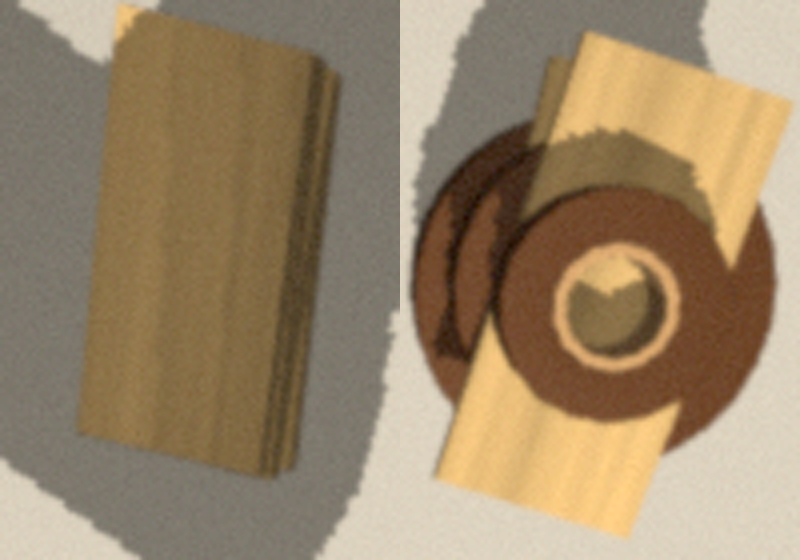

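```bash
cat > /tmp/cam2.py <<'E'
E
python3 - <<'E'
from h import *
p=bot.camera_params("wrist")
def quad(c,z):
    P=np.array([bp(p,u,z) for u in c]); ctr=P.mean(0)
    L=(P[0]-P[3])+(P[1]-P[2]); print("c",ctr.round(1),"len",np.linalg.norm(P[0]-P[3]).round(),np.linalg.norm(P[1]-P[2]).round(),"w",np.linalg.norm(P[0]-P[1]).round(),np.linalg.norm(P[2]-P[3]).round(),"ang",np.degrees(np.arctan2(L[1],L[0])).round(1))
print("pile");quad([(159.5,1.2),(208.5,13.8),(195.5,118.5),(149.5,108)],32)
print("ub");quad([(370.5,78),(423,95),(382,204.5),(333.75,188.75)],100)
for n,u,z in [("rs",(378.5,146),124),("SL",(221,248),96)]: print(n,bp(p,u,z).round(1))
# roll_small top circle edges: mosaic left 498 right 738 top 185 bottom 420
for u in [(349.5,146),(409.5,146),(379,116.3),(379,175)]: print(bp(p,u,124).round(1))
# medium roll right edge 776 mosaic -> 419 ; centre guess
print("rm R/bottom edge",bp(p,(419,140),92).round(1), bp(p,(391,183),92).round(1))
E
```

```text
pile
c [640.4 122.4  32. ] len 118.0 118.0 w 55.0 56.0 ang 6.7
ub
c [ 632.7 -119.5  100. ] len 118.0 120.0 w 56.0 56.0 ang 2.5
rs [ 632.1 -117.1  124. ]
SL [462.7   3.4  96. ]
[622.6 -90.5 124. ]
[ 642.2 -145.5  124. ]
[ 658.1 -106.8  124. ]
[ 605.8 -128.5  124. ]
rm R/bottom edge [ 651.6 -162.1   92. ] [ 598.6 -152.3   92. ]
```

{"fn": "send_rows", "kwargs": {
  "targets": [
    [0,0,0,0.047,-1],
    [0,0,0,0.047,-1],
    [0,0,0,0.046,-1],
    [0.11,0.1,0.15,0,-1],
    [0.11,0.1,0.15,0,-1]
  ]
}}

```text
clock: 2.28
tcp_pos: [610.6, -101.3, 277.4]
eef_rot: [1.0, 0.024, 0.002, 0.001]
ft_force: [0.1, 0.5, -0.6]
finger_gap: 1.003
grasp_force: 0.0
```

{"fn": "send_rows", "kwargs": {
  "targets": [
    [0.11,0.1,0.15,0,-1],
    [0.026,0.022,0.15,0,-1],
    [0,0,0.15,0,-1],
    [0,0,0,0,-1],
    [0,0,0,0,-1]
  ]
}}

```text
clock: 2.7
tcp_pos: [631.5, -118.0, 208.3]
eef_rot: [1.0, 0.024, -0.001, -0.0]
ft_force: [1.1, 0.5, 0.6]
finger_gap: 1.001
grasp_force: 0.0
```

```bash
python3 - <<'E'
from h import *
go([632,-117.7,127],2.5)
E
```

```text
tcp [ 631.5 -118.   208.3] head 2.8 clock 2.7 shift [ 0.004 -0.002  0.542] ('turn', np.float64(0.002))
```

{"fn": "send_rows", "kwargs": {
  "targets": [
    [0.004,-0.002,0.18,0,-1],
    [0,0,0.18,0,-1],
    [0,0,0.12,0,-1],
    [0,0,0.06,0,-1],
    [0,0,0,0,-1]
  ]
}}

```text
clock: 3.12
tcp_pos: [632.7, -116.6, 127.3]
eef_rot: [1.0, 0.025, -0.0, -0.0]
ft_force: [0.3, 0.5, 0.4]
finger_gap: 1.002
grasp_force: 0.0
```

{"fn": "send_rows", "kwargs": {
  "targets": [
    [0,0,0,0,1],
    [0,0,0,0,1],
    [0,0,0,0,1],
    [0,0,0,0,1],
    [0,0,0,0,1]
  ],
  "newtons": 20
}}

```text
clock: 3.53
tcp_pos: [633.3, -116.3, 128.2]
eef_rot: [1.0, 0.025, 0.001, 0.0]
ft_force: [-0.7, 0.1, 4.0]
finger_gap: 0.666
grasp_force: 20.0
```

{"fn": "send_rows", "kwargs": {
  "targets": [
    [0,0,-0.1,0,1],
    [0,0,-0.2,0,1],
    [0,0,-0.2,0,1],
    [0,0,-0.2,0,1],
    [-0.135,-0.219,0,0,1]
  ]
}}

```text
clock: 3.95
tcp_pos: [615.1, -88.8, 238.4]
eef_rot: [1.0, 0.023, 0.006, 0.003]
ft_force: [0.6, -0.1, -1.3]
finger_gap: 0.666
grasp_force: 20.0
```

{"fn": "send_rows", "kwargs": {
  "targets": [
    [-0.135,-0.219,0,0,1],
    [-0.135,-0.219,0,0,1],
    [-0.135,-0.219,0,0,1],
    [-0.135,-0.219,0,0,1],
    [-0.135,-0.219,0,0,1]
  ]
}}

```text
clock: 4.37
tcp_pos: [500.4, 75.8, 232.5]
eef_rot: [1.0, 0.025, 0.0, -0.0]
ft_force: [1.0, 1.2, -0.9]
finger_gap: 0.664
grasp_force: 20.0
```

{"fn": "send_rows", "kwargs": {
  "targets": [
    [-0.135,-0.219,0,0,1],
    [-0.135,-0.219,0,0,1],
    [-0.135,-0.219,0,0,1],
    [-0.135,-0.219,0,0,1],
    [-0.135,-0.219,0,0,1]
  ]
}}

```text
clock: 4.78
tcp_pos: [390.9, 234.6, 232.7]
eef_rot: [1.0, 0.025, 0.0, -0.0]
ft_force: [0.9, 0.5, -0.7]
finger_gap: 0.669
grasp_force: 20.0
```

{"fn": "send_rows", "kwargs": {
  "targets": [
    [-0.135,-0.219,0,0,1],
    [0,0,0,0,1],
    [0,0,0,0,1]
  ]
}}

```text
clock: 5.03
tcp_pos: [369.4, 266.3, 232.6]
eef_rot: [1.0, 0.027, 0.0, -0.0]
ft_force: [-0.1, -1.1, -0.1]
finger_gap: 0.664
grasp_force: 20.0
```

```bash
python3 - <<'E'
from h import *
p,im=snap("wrist","w3"); go([439,266,200])
print(proj(p,[[439,266,72],[640,122,32]]), np.array(p["R"]).tolist(),np.array(p["t"]).tolist())
E
```

```text
tcp [370.3 265.4 232.5] head 3.0 clock 5.08 shift [0.457 0.02  0.217] 
[[ 320.63531448  112.29870924]
 [ 513.06049616 -136.19442788]] [[0.054405564754236656, -0.9985182757752022, 0.001134665894136157], [-0.9635678072887492, -0.05220315557864001, 0.2623202457005278], [-0.2618723262976168, -0.01536500864142543, -0.9649802076876627]] [245.16645971370852, 342.0884955066372, 461.3420916409109]
```

View pics/w3.png

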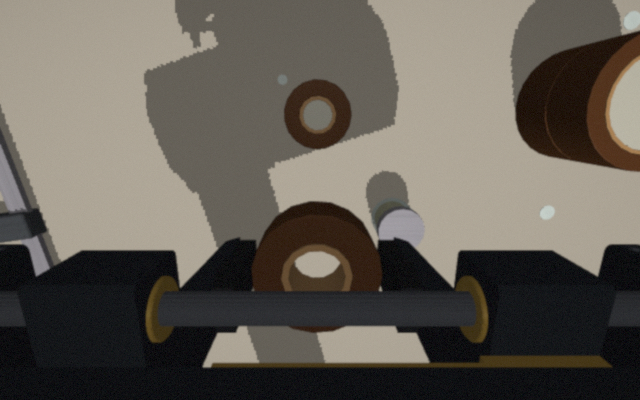

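```bash
python3 - <<'E'
from h import *
c=bp("wrist",(317.5,114.5),72); print(c); go([c[0]+.5,c[1],101])
print(bp("wrist",(285,114),72),bp("wrist",(350.5,114),72))
E
```

```text
[438.00091288 267.42043789  72.        ]
tcp [370.3 265.4 232.5] head 3.0 clock 5.08 shift [0.454 0.01  0.877] 
[436.97751717 294.76308517  72.        ] [439.85801148 239.69349031  72.        ]
```

{"fn": "send_rows", "kwargs": {
  "targets": [
    [0.15,0.01,0,0,1],
    [0.15,0,0.1,0,1],
    [0.153,0,0.2,0,1],
    [0,0,0.2,0,1],
    [0,0,0.2,0,1]
  ]
}}

```text
clock: 5.5
tcp_pos: [440.5, 265.5, 125.9]
eef_rot: [1.0, 0.024, 0.001, -0.0]
ft_force: [-0.5, 0.4, -0.7]
finger_gap: 0.664
grasp_force: 20.0
```

{"fn": "send_rows", "kwargs": {
  "targets": [
    [0,0,0.1,0,1],
    [0,0,0.04,0,1],
    [0,0,0.02,0,1],
    [0,0,0.0,0,1],
    [0,0,0.0,0,1]
  ]
}}

```text
clock: 5.92
tcp_pos: [439.2, 266.9, 104.3]
eef_rot: [1.0, 0.025, 0.001, -0.0]
ft_force: [-0.2, 0.4, -0.2]
finger_gap: 0.664
grasp_force: 20.0
```

```bash
python3 - <<'E'
from h import *
go([438.3,267.4,99.5]);print(bot.read_state()["ft_force"])
E
```

```text
tcp [439.2 266.9 104.3] head 2.9 clock 5.92 shift [-0.006 -0.004  0.032] 
[-0.16095033  0.36847653 -0.20297342]
```

{"fn": "send_rows", "kwargs": {
  "targets": [
    [-0.005,-0.003,0.02,0,1],
    [0,0,0.012,0,1],
    [0,0,0,0,1]
  ]
}}

```text
clock: 6.17
tcp_pos: [438.1, 267.8, 100.0]
eef_rot: [1.0, 0.025, 0.001, -0.0]
ft_force: [-2.5, -1.8, 9.4]
finger_gap: 0.665
grasp_force: 20.0
```

{"fn": "send_rows", "kwargs": {
  "targets": [
    [0,0,0.0,0,0.2],
    [0,0,0,0,0.1],
    [0,0,0,0,-0.2],
    [0,0,0,0,-0.6],
    [0,0,0,0,-0.8]
  ]
}}

```text
clock: 6.58
tcp_pos: [437.7, 267.7, 99.0]
eef_rot: [1.0, 0.025, 0.001, -0.0]
ft_force: [-0.8, -0.2, 0.0]
finger_gap: 0.794
grasp_force: 0.0
```

{"fn": "send_rows", "kwargs": {
  "targets": [
    [0,0,-0.05,0,-1],
    [0,0,-0.15,0,-1],
    [0,0,-0.22,0,-1],
    [0,0,-0.22,0,-1],
    [0,0,-0.15,0,-1]
  ]
}}

```text
clock: 7.0
tcp_pos: [437.8, 267.7, 220.3]
eef_rot: [1.0, 0.025, 0.002, -0.0]
ft_force: [0.4, -0.7, 0.3]
finger_gap: 1.0
grasp_force: 0.0
```

{"fn": "send_rows", "kwargs": {
  "targets": [
    [0.068,0.239,0,0,-1],
    [0.068,0.239,0,0,-1],
    [0.068,0.239,0,0,-1],
    [0.068,0.239,0,0,-1],
    [0.068,0.239,0,0,-1]
  ]
}}

```text
clock: 7.42
tcp_pos: [497.8, 89.5, 217.7]
eef_rot: [1.0, 0.025, 0.0, 0.0]
ft_force: [1.1, -0.1, -1.1]
finger_gap: 1.002
grasp_force: 0.0
```

{"fn": "send_rows", "kwargs": {
  "targets": [
    [0.068,0.239,0,0,-1],
    [0.068,0.239,0,0,-1],
    [0.068,0.239,0,0,-1],
    [0.068,0.239,0,0,-1],
    [0.068,0.239,0,0,-1]
  ]
}}

```text
clock: 7.83
tcp_pos: [557.8, -87.2, 217.6]
eef_rot: [1.0, 0.025, 0.0, 0.0]
ft_force: [1.3, 0.4, 0.8]
finger_gap: 1.0
grasp_force: 0.0
```

{"fn": "send_rows", "kwargs": {
  "targets": [
    [0.068,0.239,0,0,-1],
    [0,0,0,0,-1],
    [0,0,0,0,-1]
  ]
}}

```text
clock: 8.08
tcp_pos: [569.6, -122.0, 216.9]
eef_rot: [1.0, 0.024, -0.0, -0.0]
ft_force: [-0.1, -0.1, 0.1]
finger_gap: 1.004
grasp_force: 0.0
```

```bash
python3 - <<'E'
from h import *
p,im=snap("wrist","w4"); go([632.7,-119.5,103])
print(proj(p,[[632.7,-119.5,100]]))
cv2.imwrite("pics/w4c.png",np.clip(cv2.resize(im[0:240,200:440],(600,600),interpolation=cv2.INTER_CUBIC)*1.4,0,255).astype(np.uint8))
E
```

```text
tcp [ 569.3 -120.7  217. ] head 2.8 clock 8.13 shift [0.422 0.014 0.76 ] 
[[316.41725293 120.92777455]]
```

View pics/w4c.png

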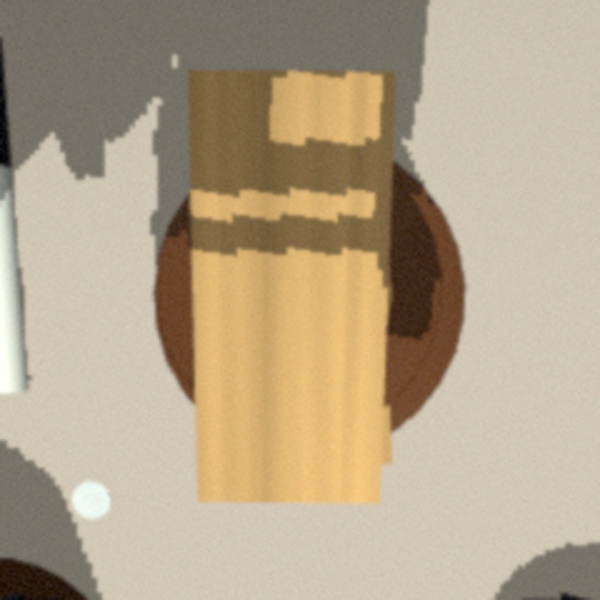

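```bash
python3 - <<'E'
from h import *
p=bot.camera_params("wrist")
def quad(c,z):
    P=np.array([bp(p,np.array(u)/2.5+[200,0],z) for u in c]); print(P.round(1))
    L=(P[0]-P[3])+(P[1]-P[2]); print("c",P.mean(0).round(1),"len",np.linalg.norm(P[0]-P[3]).round(),np.linalg.norm(P[1]-P[2]).round(),"w",np.linalg.norm(P[0]-P[1]).round(),np.linalg.norm(P[2]-P[3]).round(),"ang",np.degrees(np.arctan2(L[1],L[0])).round(1))
    return P.mean(0)
c=quad([(190,70),(386,70),(381,502),(198,502)],100)
go([c[0],c[1],116])
E
```

```text
[[ 691.1  -88.1  100. ]
 [ 693.7 -140.3  100. ]
 [ 574.6 -148.4  100. ]
 [ 571.9  -92.5  100. ]]
c [ 632.8 -117.3  100. ] len 119.0 119.0 w 52.0 56.0 ang 3.0
tcp [ 569.3 -120.7  217. ] head 2.8 clock 8.13 shift [ 0.424 -0.001  0.673]
```

{"fn": "send_rows", "kwargs": {
  "targets": [
    [0.14,0,0.1,0,-1],
    [0.14,0,0.15,0,-1],
    [0.142,0,0.15,0,-1],
    [0,0,0.15,0,-1],
    [0,0,0.08,0,-1]
  ]
}}

```text
clock: 8.55
tcp_pos: [632.4, -115.1, 119.9]
eef_rot: [1.0, 0.027, -0.002, -0.001]
ft_force: [-1.0, -0.6, -0.5]
finger_gap: 1.001
grasp_force: 0.0
```

{"fn": "send_rows", "kwargs": {
  "targets": [
    [0,0,0.03,0,-1],
    [0,0,0,0,-1],
    [0,0,0,0,-1]
  ]
}}

```text
clock: 8.8
tcp_pos: [633.0, -116.7, 119.2]
eef_rot: [1.0, 0.026, 0.001, 0.0]
ft_force: [-0.5, -0.3, -0.8]
finger_gap: 1.003
grasp_force: 0.0
```

```bash
python3 - <<'E'
from h import *
go([632.6,-118,116],2.5);print(bot.read_state()["ft_force"])
E
```

```text
tcp [ 633.  -116.7  119.2] head 3.0 clock 8.8 shift [-0.003  0.009  0.021] ('turn', np.float64(0.004))
[-0.50929967 -0.25200381 -0.75248894]
```

{"fn": "send_rows", "kwargs": {
  "targets": [
    [0,0.007,0.022,0.004,-1],
    [0,0,0,0,-1],
    [0,0,0,0,-1]
  ]
}}

```text
clock: 9.05
tcp_pos: [632.9, -118.5, 115.3]
eef_rot: [1.0, 0.021, 0.0, 0.0]
ft_force: [-0.0, -0.5, 0.6]
finger_gap: 0.999
grasp_force: 0.0
```

{"fn": "send_rows", "kwargs": {
  "targets": [
    [0,0,0,0,1],
    [0,0,0,0,1],
    [0,0,0,0,1],
    [0,0,0,0,1],
    [0,0,0,0,1]
  ]
}}

```text
clock: 9.47
tcp_pos: [632.9, -118.5, 114.7]
eef_rot: [1.0, 0.021, 0.0, -0.0]
ft_force: [0.5, 0.3, 0.3]
finger_gap: 0.644
grasp_force: 0.0
```

{"fn": "send_rows", "kwargs": {
  "targets": [
    [0,0,0,0,1],
    [0,0,0,0,1],
    [0,0,0,0,1]
  ]
}}

```text
clock: 9.72
tcp_pos: [632.8, -118.5, 114.7]
eef_rot: [1.0, 0.021, -0.0, 0.0]
ft_force: [-1.1, -0.8, 0.8]
finger_gap: 0.629
grasp_force: 20.0
```

{"fn": "send_rows", "kwargs": {
  "targets": [
    [0,0,-0.1,0,1],
    [0,0,-0.2,0,1],
    [0,0,-0.25,0,1],
    [0,0,-0.25,0,1],
    [-0.079,-0.233,0,0,1]
  ]
}}

```text
clock: 10.13
tcp_pos: [622.8, -88.7, 241.9]
eef_rot: [1.0, 0.019, 0.007, 0.003]
ft_force: [1.6, 0.4, -0.8]
finger_gap: 0.629
grasp_force: 20.0
```

{"fn": "send_rows", "kwargs": {
  "targets": [
    [-0.079,-0.233,0,0,1],
    [-0.079,-0.233,0,0,1],
    [-0.079,-0.233,0,0,1],
    [-0.079,-0.233,0,0,1],
    [-0.079,-0.233,0,0,1]
  ]
}}

```text
clock: 10.55
tcp_pos: [552.0, 89.5, 234.7]
eef_rot: [1.0, 0.021, -0.0, -0.0]
ft_force: [-0.0, -1.4, -1.8]
finger_gap: 0.633
grasp_force: 20.0
```

{"fn": "send_rows", "kwargs": {
  "targets": [
    [-0.079,-0.233,0,-0.035,1],
    [0,0,0,0,1],
    [0,0,0,0,1]
  ]
}}

```text
clock: 10.8
tcp_pos: [539.0, 124.0, 234.9]
eef_rot: [0.998, 0.059, 0.0, 0.0]
ft_force: [1.0, -0.5, -0.9]
finger_gap: 0.632
grasp_force: 20.0
```

```bash
python3 - <<'E'
from h import *
p,im=snap("wrist","w5"); go([640.4,122.4,55],6.7)
print(proj(p,[[640.4,122.4,32]]))
cv2.imwrite("pics/w5c.png",np.clip(cv2.resize(im[0:240,200:440],(600,600),interpolation=cv2.INTER_CUBIC)*1.4,0,255).astype(np.uint8))
E
```

```text
tcp [539.6 122.8 234.8] head 6.7 clock 10.85 shift [0.667 0.08  1.199] ('turn', np.float64(-0.0))
[[330.08453649  78.17618677]]
```

View pics/w5c.png

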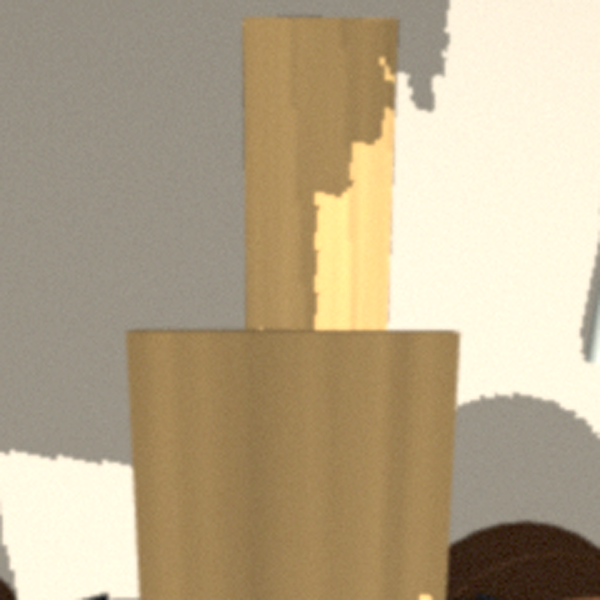

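```bash
python3 - <<'E'
from h import *
p=bot.camera_params("wrist"); f=lambda u,z:bp(p,np.array(u)/2.5+[200,0],z)
a,b,c,d=f((244,17),32),f((398,17),32),f((246,330),32),f((387.5,330),32)
print(a,b,c,d, np.linalg.norm(a-b))
for m,n in ((a,c),(b,d)): e=m-n; print(np.degrees(np.arctan2(e[1],e[0])))
ax=(a+b-c-d); ax/=np.linalg.norm(ax); C=(a+b)/2-60*ax; print("pile",C,np.degrees(np.arctan2(ax[1],ax[0])))
s=bot.read_state(); zb=s["tcp_pos"][2]-14.7
h1,h2=f((127,331),zb),f((458,332),zb); M=axes()
print("held far edge in tool",[(M.T@(h-s["tcp_pos"])).round(1) for h in (h1,h2)])
go([C[0],C[1],56])
E
```

```text
[696.92430215 157.33949343  32.        ] [703.32944631 102.72314384  32.        ] [588.22058681 145.52703882  32.        ] [594.66303388  90.36001075  32.        ] 54.990649341808286
6.201798318345361
6.49071362420283
pile [640.49455359 123.39909915  32.        ] 6.3462716884228145
held far edge in tool [array([ 60.5, -26.7,  14.7]), array([60.4, 28.1, 14.7])]
tcp [539.6 122.8 234.8] head 6.7 clock 10.85 shift [0.668 0.074 1.192]
```

{"fn": "send_rows", "kwargs": {
  "targets": [
    [0.2,0.02,0.1,0,1],
    [0.2,0.02,0.15,0,1],
    [0.2,0.02,0.15,0,1],
    [0.065,0.012,0.2,0,1],
    [0,0,0.2,0,1]
  ]
}}

```text
clock: 11.27
tcp_pos: [642.7, 121.1, 112.7]
eef_rot: [0.998, 0.056, 0.001, 0.0]
ft_force: [0.0, 0.3, -1.2]
finger_gap: 0.627
grasp_force: 20.0
```

{"fn": "send_rows", "kwargs": {
  "targets": [
    [0,0,0.18,0,1],
    [0,0,0.1,0,1],
    [0,0,0.05,0,1],
    [0,0,0.02,0,1],
    [0,0,0,0,1]
  ]
}}

```text
clock: 11.68
tcp_pos: [640.4, 122.4, 62.2]
eef_rot: [0.998, 0.057, 0.0, 0.0]
ft_force: [-0.7, 0.1, -0.3]
finger_gap: 0.628
grasp_force: 20.0
```

```bash
python3 - <<'E'
from h import *
go([640.2,124,55],6.4);print(bot.read_state()["ft_force"])
E
```

```text
tcp [640.4 122.4  62.2] head 6.5 clock 11.68 shift [-0.    -0.011  0.048] ('turn', np.float64(0.001))
[-0.69741471  0.13316206 -0.26401785]
```

{"fn": "send_rows", "kwargs": {
  "targets": [
    [0,-0.01,0.02,0,1],
    [0,0,0.018,0,1],
    [0,0,0.01,0,1],
    [0,0,0.0,0,1]
  ]
}}

```text
clock: 12.02
tcp_pos: [639.8, 124.8, 55.1]
eef_rot: [0.998, 0.058, 0.0, 0.0]
ft_force: [-0.4, -0.1, -0.3]
finger_gap: 0.635
grasp_force: 20.0
```

```bash
python3 - <<'E'
from h import *
go([640.2,124,55],6.4);print(bot.read_state()["ft_force"])
E
```

```text
tcp [639.8 124.8  55.1] head 6.6 clock 12.02 shift [0.002 0.005 0.001] ('turn', np.float64(0.002))
[-0.39715173 -0.06987699 -0.25918465]
```

{"fn": "send_rows", "kwargs": {
  "targets": [
    [0,0.005,0.008,0,1],
    [0,0,0,0,1],
    [0,0,0,0,0.2],
    [0,0,0,0,0],
    [0,0,0,0,-0.5]
  ]
}}

```text
clock: 12.43
tcp_pos: [640.1, 124.0, 54.3]
eef_rot: [0.998, 0.058, 0.001, 0.0]
ft_force: [-0.9, -1.1, 0.1]
finger_gap: 0.685
grasp_force: 0.0
```

{"fn": "send_rows", "kwargs": {
  "targets": [
    [0,0,0,0,-1],
    [0,0,0,0,-1],
    [0,0,0,0,-1],
    [0,0,0,0,-1],
    [0,0,-0.1,0,-1]
  ]
}}

```text
clock: 12.85
tcp_pos: [638.6, 123.8, 66.2]
eef_rot: [0.998, 0.058, -0.003, -0.0]
ft_force: [-0.7, -0.3, -0.4]
finger_gap: 1.001
grasp_force: 0.0
```

{"fn": "send_rows", "kwargs": {
  "targets": [
    [0,0,-0.2,0,-1],
    [0,0,-0.25,0,-1],
    [0,0,-0.25,0,-1],
    [0,0,-0.25,0,-1],
    [0,0,0,0,-1]
  ]
}}

```text
clock: 13.27
tcp_pos: [642.0, 124.0, 219.5]
eef_rot: [0.998, 0.058, 0.007, 0.0]
ft_force: [1.2, 0.5, 1.2]
finger_gap: 0.997
grasp_force: 0.0
```

{"fn": "send_rows", "kwargs": {
  "targets": [
    [-0.103,0.22,0,0,-1],
    [-0.103,0.22,0,0,-1],
    [-0.103,0.22,0,0,-1],
    [-0.103,0.22,0,0,-1],
    [-0.103,0.22,0,0,-1]
  ]
}}

```text
clock: 13.68
tcp_pos: [581.3, -50.2, 211.1]
eef_rot: [0.998, 0.058, 0.0, 0.0]
ft_force: [0.6, -0.5, 0.1]
finger_gap: 1.003
grasp_force: 0.0
```

{"fn": "send_rows", "kwargs": {
  "targets": [
    [-0.103,0.22,0,0,-1],
    [-0.103,0.22,0,0,-1],
    [0,0,0,0,-1],
    [0,0,0,0,-1]
  ]
}}

```text
clock: 14.02
tcp_pos: [558.7, -119.5, 211.1]
eef_rot: [0.998, 0.056, -0.0, -0.0]
ft_force: [0.2, 1.4, 0.0]
finger_gap: 0.999
grasp_force: 0.0
```

```bash
python3 - <<'E'
from h import *
p,im=snap("wrist","w6"); go([632.7,-119.5,103])
print(proj(p,[[632.7,-119.5,92]]))
cv2.imwrite("pics/w6c.png",np.clip(cv2.resize(im[0:240,200:440],(600,600),interpolation=cv2.INTER_CUBIC)*1.6,0,255).astype(np.uint8))
E
```

```text
tcp [ 559.  -118.2  211.1] head 6.5 clock 14.07 shift [0.487 0.065 0.721] 
[[327.36849213 105.7709218 ]]
```

View pics/w6c.png

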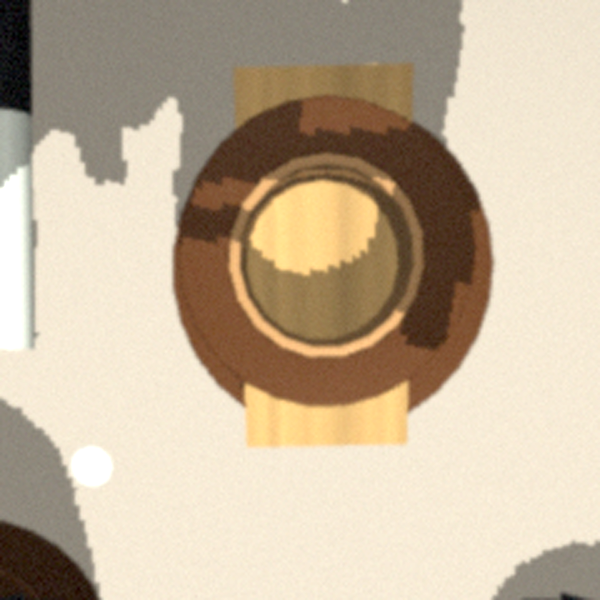

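```bash
python3 - <<'E'
from h import *
p=bot.camera_params("wrist"); f=lambda u,z:bp(p,np.array(u)/2.5+[200,0],z)
e=[f(u,92) for u in ((229,255),(424,255),(326.5,153),(326.5,357))]
c1=(e[0]+e[1])/2;c2=(e[2]+e[3])/2; print(c1,c2,np.linalg.norm(e[0]-e[1]),np.linalg.norm(e[2]-e[3]))
o=[f(u,92) for u in ((330,95),(330,405))]; print("outer",(o[0]+o[1])/2,np.linalg.norm(o[0]-o[1]))
P=np.array([f(u,56) for u in ((235,68),(412,64),(407,444),(246,446))]);print(P.round(1),P.mean(0));L=P[0]+P[1]-P[2]-P[3];print(np.degrees(np.arctan2(L[1],L[0])))
M=axes(); c=(c1+c2)/2; g=c+M[:,1]*33.2; g[2]=84; print("centre",c,"tcp",g); go(g)
E
```

```text
[ 635.88243612 -120.02738123   92.        ] [ 635.01031902 -120.13506867   92.        ] 55.53390263132895 55.58170405511313
outer [ 635.33756332 -121.09907613   92.        ] 84.31247104642911
[[ 688.9  -86.4   56. ]
 [ 696.3 -140.6   56. ]
 [ 578.2 -157.1   56. ]
 [ 571.1 -101.6   56. ]] [ 633.6130448  -121.39170573   56.        ]
7.659150777353897
centre [ 635.44637757 -120.08122495   92.        ] tcp [ 639.2331475  -153.06455772   84.        ]
tcp [ 559.  -118.2  211.1] head 6.5 clock 14.07 shift [0.505 0.292 0.847]
```

{"fn": "send_rows", "kwargs": {
  "targets": [
    [0.16,0.1,0,0,0.27],
    [0.16,0.1,0,0,0.27],
    [0.16,0.092,0,0,0.27],
    [0.025,0,0,0,0.27],
    [0,0,0.15,0,0.27]
  ]
}}

```text
clock: 14.48
tcp_pos: [642.2, -151.9, 191.5]
eef_rot: [0.998, 0.059, 0.003, 0.002]
ft_force: [0.5, 0.6, 0.5]
finger_gap: 0.646
grasp_force: 0.0
```

{"fn": "send_rows", "kwargs": {
  "targets": [
    [0,0,0.15,0,0.27],
    [0,0,0.1,0,0.27],
    [0,0,0.05,0,0.27],
    [0,0,0,0,0.27],
    [0,0,0,0,0.27]
  ]
}}

```text
clock: 14.9
tcp_pos: [639.7, -151.9, 144.3]
eef_rot: [0.998, 0.058, 0.0, 0.0]
ft_force: [0.0, 0.5, -0.1]
finger_gap: 0.362
grasp_force: 0.0
```

```bash
python3 - <<'E'
from h import *
go([639.2,-153.3,84],7)
E
```

```text
tcp [ 639.7 -151.9  144.3] head 6.7 clock 14.9 shift [-0.004  0.009  0.402] ('turn', np.float64(-0.003))
```

{"fn": "send_rows", "kwargs": {
  "targets": [
    [-0.004,0.008,0.1,0,0.27],
    [0,0,0.1,0,0.27],
    [0,0,0.1,0,0.27],
    [0,0,0.07,0,0.27],
    [0,0,0.02,0,0.27]
  ]
}}

```text
clock: 15.32
tcp_pos: [638.8, -153.7, 84.6]
eef_rot: [0.998, 0.058, -0.0, -0.0]
ft_force: [0.2, 0.6, 0.4]
finger_gap: 0.36
grasp_force: 0.0
```

{"fn": "send_rows", "kwargs": {
  "targets": [
    [0,0,0,0,0.27],
    [0,0,0,0,0.27],
    [0,0,0,0,0.27]
  ]
}}

```text
clock: 15.57
tcp_pos: [639.4, -154.1, 86.5]
eef_rot: [0.998, 0.058, 0.001, 0.0]
ft_force: [0.2, 0.4, 0.5]
finger_gap: 0.363
grasp_force: 0.0
```

{"fn": "send_rows", "kwargs": {
  "targets": [
    [0,0,0,0,1],
    [0,0,0,0,1],
    [0,0,0,0,1],
    [0,0,0,0,1],
    [0,0,0,0,1]
  ],
  "newtons": 40
}}

```text
clock: 15.98
tcp_pos: [639.1, -154.0, 85.7]
eef_rot: [0.998, 0.058, 0.0, 0.0]
ft_force: [-1.4, 0.1, 3.0]
finger_gap: 0.183
grasp_force: 40.0
```

{"fn": "send_rows", "kwargs": {
  "targets": [
    [0,0,0,0,1],
    [0,0,0,0,1]
  ]
}}

```text
clock: 16.15
tcp_pos: [639.1, -154.1, 85.7]
eef_rot: [0.998, 0.058, 0.0, 0.0]
ft_force: [-0.5, -0.1, 5.6]
finger_gap: 0.18
grasp_force: 40.0
```

{"fn": "send_rows", "kwargs": {
  "targets": [
    [0,0,-0.02,0,1],
    [0,0,-0.05,0,1],
    [0,0,0,0,1]
  ]
}}

```text
clock: 16.4
tcp_pos: [639.3, -154.2, 96.8]
eef_rot: [0.998, 0.058, 0.001, 0.0]
ft_force: [-0.5, -0.4, -2.6]
finger_gap: 0.181
grasp_force: 40.0
```

{"fn": "send_rows", "kwargs": {
  "targets": [
    [0,0,-0.15,0,1],
    [0,0,-0.2,0,1],
    [0,0,-0.25,0,1],
    [0,0,-0.25,0,1],
    [-0.246,0.102,0,0,1]
  ]
}}

```text
clock: 16.82
tcp_pos: [609.9, -172.7, 231.8]
eef_rot: [0.998, 0.06, 0.008, 0.004]
ft_force: [1.1, -2.2, -0.3]
finger_gap: 0.183
grasp_force: 40.0
```

{"fn": "send_rows", "kwargs": {
  "targets": [
    [-0.246,0.102,0,0,1],
    [-0.246,0.102,0,0,1],
    [-0.246,0.102,0,0,1],
    [-0.246,0.102,0,0,1],
    [-0.246,0.102,0,0,1]
  ]
}}

```text
clock: 17.23
tcp_pos: [427.8, -271.1, 223.3]
eef_rot: [0.998, 0.058, 0.0, 0.0]
ft_force: [0.9, -0.7, -1.6]
finger_gap: 0.178
grasp_force: 40.0
```

{"fn": "send_rows", "kwargs": {
  "targets": [
    [-0.246,0.102,0,0,1],
    [-0.246,0.102,0,0,1],
    [0,0,0,0,1],
    [0,0,0,0,1]
  ]
}}

```text
clock: 17.57
tcp_pos: [358.5, -310.6, 223.5]
eef_rot: [0.998, 0.056, 0.0, 0.0]
ft_force: [-0.3, 0.6, -2.5]
finger_gap: 0.183
grasp_force: 40.0
```

```bash
python3 - <<'E'
from h import *
p,im=snap("wrist","w7"); go([450,-267,103])
print(proj(p,[[450,-267,72]]))
E
```

```text
tcp [ 359.6 -309.9  223.5] head 6.5 clock 17.62 shift [ 0.631 -0.216  0.803] 
[[273.8747941   77.63089439]]
```

View pics/w7.png

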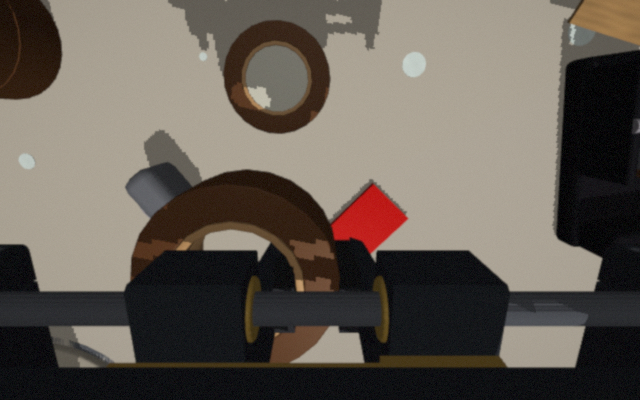

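```bash
python3 - <<'E'
from h import *
p=bot.camera_params("wrist"); s=bot.read_state(); M=axes(); T=s["tcp_pos"]
e=[bp(p,u,72) for u in ((224,77),(330,77),(277,20),(277,133))]
S=(e[0]+e[1]+e[2]+e[3])/4; S[2]=72; print((e[0]+e[1])/2,(e[2]+e[3])/2,np.linalg.norm(e[0]-e[1]),np.linalg.norm(e[2]-e[3]))
for u in ((131,268),(342,268)): print(M.T@(bp(p,u,T[2]+6.3)-T))
g=S+M[:,1]*34.6; g[2]=102; print(S,g); go(g)
E
```

```text
[ 451.7258638  -268.57584965   72.        ] [ 450.30011853 -268.68407719   72.        ] 83.92400091247352 84.03023427077525
[  9.51495462 -72.36884222  -6.31291185]
[ 9.46444456 10.47706863 -6.29218418]
[ 451.01299117 -268.62996342   72.        ] [ 454.94075803 -303.00630081  102.        ]
tcp [ 359.6 -309.9  223.5] head 6.5 clock 17.62 shift [0.636 0.026 0.81 ]
```

{"fn": "send_rows", "kwargs": {
  "targets": [
    [0.2,0.015,0,0,1],
    [0.2,0,0,0,1],
    [0.2,0,0.1,0,1],
    [0.036,0,0.15,0,1],
    [0,0,0.15,0,1]
  ]
}}

```text
clock: 18.03
tcp_pos: [457.9, -299.3, 162.3]
eef_rot: [0.998, 0.06, 0.001, 0.0]
ft_force: [-0.3, -0.7, -1.6]
finger_gap: 0.181
grasp_force: 40.0
```

{"fn": "send_rows", "kwargs": {
  "targets": [
    [0,0,0.15,0,1],
    [0,0,0.15,0,1],
    [0,0,0.06,0,1],
    [0,0,0,0,1],
    [0,0,0,0,1]
  ]
}}

```text
clock: 18.45
tcp_pos: [455.6, -300.5, 109.7]
eef_rot: [0.998, 0.058, 0.0, 0.0]
ft_force: [0.3, 0.8, -1.8]
finger_gap: 0.179
grasp_force: 40.0
```

```bash
python3 - <<'E'
from h import *
M=axes();S=np.array([451,-268.6,101.7]); go(S+M[:,1]*33);print(bot.read_state()["ft_force"])
E
```

```text
tcp [ 455.6 -300.5  109.7] head 6.7 clock 18.45 shift [-0.006  0.005  0.053] 
[ 0.27429795  0.75656627 -1.78162311]
```

{"fn": "send_rows", "kwargs": {
  "targets": [
    [-0.006,0.005,0.02,0,1],
    [0,0,0.02,0,1],
    [0,0,0.01,0,1],
    [0,0,0,0,1],
    [0,0,0,0,1]
  ]
}}

```text
clock: 18.87
tcp_pos: [454.0, -301.8, 102.0]
eef_rot: [0.998, 0.058, 0.0, 0.0]
ft_force: [0.3, 0.8, -2.4]
finger_gap: 0.182
grasp_force: 40.0
```

{"fn": "send_rows", "kwargs": {
  "targets": [
    [0,0,0.01,0,1],
    [0,0,0,0,1]
  ]
}}

```text
clock: 19.03
tcp_pos: [454.2, -301.9, 101.7]
eef_rot: [0.998, 0.058, 0.0, 0.001]
ft_force: [-2.7, 1.4, 10.7]
finger_gap: 0.179
grasp_force: 40.0
```

{"fn": "send_rows", "kwargs": {
  "targets": [
    [0,0,0,0,0.5],
    [0,0,0,0,0.4],
    [0,0,0,0,0.27],
    [0,0,0,0,0.27],
    [0,0,0,0,0.27]
  ]
}}

```text
clock: 19.45
tcp_pos: [454.0, -301.7, 100.2]
eef_rot: [0.998, 0.058, -0.0, -0.0]
ft_force: [0.4, -0.0, -0.8]
finger_gap: 0.366
grasp_force: 0.0
```

{"fn": "send_rows", "kwargs": {
  "targets": [
    [0,0,-0.03,0,0.27],
    [0,0,-0.08,0,0.27],
    [0,0,-0.15,0,0.27],
    [0,0,-0.2,0,0.27],
    [0,0,-0.2,0,-1]
  ]
}}

```text
clock: 19.87
tcp_pos: [453.8, -301.4, 200.4]
eef_rot: [0.998, 0.058, -0.0, -0.0]
ft_force: [-0.2, -0.3, 0.4]
finger_gap: 0.42
grasp_force: 0.0
```

```bash
python3 - <<'E'
from h import *
go([633.6,-121.4,180],7.5)
E
```

```text
tcp [ 453.8 -301.4  200.4] head 6.6 clock 19.87 shift [ 1.329 -1.054  0.136] ('turn', np.float64(-0.007))
```

{"fn": "send_rows", "kwargs": {
  "targets": [
    [0.138,-0.176,0,-0.007,-1],
    [0.138,-0.176,0,0,-1],
    [0.138,-0.176,0,0,-1],
    [0.138,-0.176,0,0,-1],
    [0.138,-0.176,0,0,-1]
  ]
}}

```text
clock: 20.28
tcp_pos: [540.5, -156.2, 199.7]
eef_rot: [0.998, 0.065, 0.0, 0.0]
ft_force: [0.1, -0.3, 0.7]
finger_gap: 0.796
grasp_force: 0.0
```

{"fn": "send_rows", "kwargs": {
  "targets": [
    [0.138,-0.176,0,0,-1],
    [0,0,0,0,-1],
    [0,0,0,0,-1]
  ]
}}

```text
clock: 20.53
tcp_pos: [557.5, -127.5, 199.4]
eef_rot: [0.998, 0.066, -0.0, 0.0]
ft_force: [0.0, -1.1, -0.1]
finger_gap: 0.994
grasp_force: 0.0
```

```bash
python3 - <<'E'
from h import *
p,im=snap("wrist","w8"); go([633.6,-121.4,72])
cv2.imwrite("pics/w8c.png",np.clip(cv2.resize(im[0:240,200:440],(600,600),interpolation=cv2.INTER_CUBIC)*1.6,0,255).astype(np.uint8))
E
```

```text
tcp [ 557.  -128.6  199.3] head 7.5 clock 20.58 shift [0.513 0.019 0.849]
```

View pics/w8c.png

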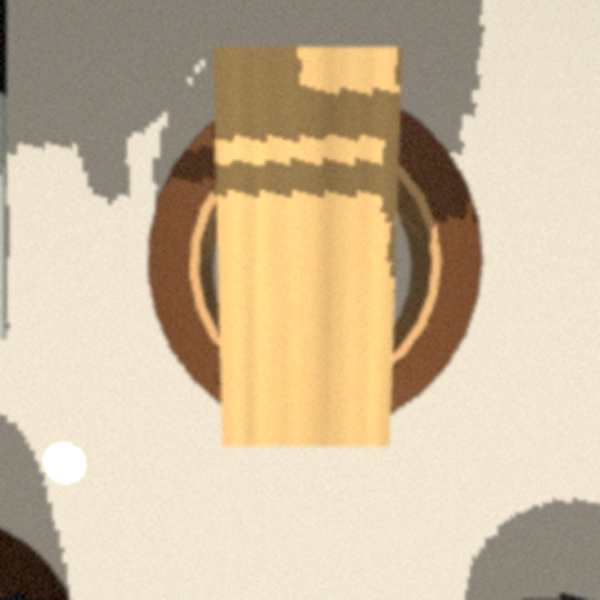

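```bash
python3 - <<'E'
from h import *
p=bot.camera_params("wrist"); f=lambda u,z:bp(p,np.array(u)/2.5+[200,0],z)
P=np.array([f(u,56) for u in ((214,46),(400,46),(389,445),(222,445))]);L=P[0]+P[1]-P[2]-P[3];c=P.mean(0)
print(c,np.degrees(np.arctan2(L[1],L[0])),np.linalg.norm(P[0]-P[3]),np.linalg.norm(P[0]-P[1]))
Q=np.array([f(u,48) for u in ((148,262),(482,258),(222,404),(389,415),(400,113),(215,116))])
x=np.linalg.lstsq(np.c_[2*Q[:,:2],np.ones(len(Q))],(Q[:,:2]**2).sum(1),rcond=None)[0]; print("RL",x[:2],np.sqrt(x[2]+x[:2]@x[:2]))
go([c[0],c[1],72.5],7.5)
E
```

```text
[ 633.15224274 -123.93202657   56.        ] 7.581943580410303 119.21281320027644 54.72914864178468
RL [ 630.44305475 -127.00692602] 54.00892998582891
tcp [ 557.  -128.6  199.3] head 7.5 clock 20.58 shift [0.507 0.036 0.846] ('turn', np.float64(0.0))
```

{"fn": "send_rows", "kwargs": {
  "targets": [
    [0.17,0.012,0.1,0,-1],
    [0.17,0.012,0.17,0,-1],
    [0.167,0.012,0.2,0,-1],
    [0,0,0.2,0,-1],
    [0,0,0.1,0,-1]
  ]
}}

```text
clock: 21.0
tcp_pos: [632.1, -125.3, 79.7]
eef_rot: [0.998, 0.064, -0.002, -0.001]
ft_force: [-0.6, -0.2, -0.3]
finger_gap: 1.0
grasp_force: 0.0
```

{"fn": "send_rows", "kwargs": {
  "targets": [
    [0,0,0.03,0,-1],
    [0,0,0,0,-1],
    [0,0,0,0,-1]
  ]
}}

```text
clock: 21.25
tcp_pos: [633.3, -125.3, 80.5]
eef_rot: [0.998, 0.064, 0.001, 0.0]
ft_force: [0.4, 0.6, 0.9]
finger_gap: 1.005
grasp_force: 0.0
```

```bash
python3 - <<'E'
from h import *
go([633.2,-123.8,72],7.5);print(bot.read_state()["ft_force"])
E
```

```text
tcp [ 633.3 -125.3   80.5] head 7.4 clock 21.25 shift [ 0.001 -0.01   0.057] ('turn', np.float64(-0.001))
[0.43905495 0.57573431 0.93031283]
```

{"fn": "send_rows", "kwargs": {
  "targets": [
    [0,-0.01,0.03,0,-1],
    [0,0,0.022,0,-1],
    [0,0,0,0,-1],
    [0,0,0,0,-1]
  ]
}}

```text
clock: 21.58
tcp_pos: [632.9, -122.8, 71.8]
eef_rot: [0.998, 0.065, 0.0, 0.0]
ft_force: [0.7, -0.0, -0.3]
finger_gap: 1.0
grasp_force: 0.0
```

```bash
python3 - <<'E'
from h import *
go([633.2,-123.8,72],7.5);print(bot.read_state()["ft_force"])
E
```

```text
tcp [ 632.9 -122.8   71.8] head 7.5 clock 21.58 shift [ 0.001  0.007 -0.001] ('turn', np.float64(-0.0))
[ 0.74852264 -0.02066923 -0.29743831]
```

{"fn": "send_rows", "kwargs": {
  "targets": [
    [0,0,0,0,1],
    [0,0,0,0,1],
    [0,0,0,0,1],
    [0,0,0,0,1],
    [0,0,0,0,1]
  ],
  "newtons": 20
}}

```text
clock: 22.0
tcp_pos: [633.0, -122.8, 71.5]
eef_rot: [0.998, 0.065, 0.0, 0.0]
ft_force: [-0.2, -0.1, -0.0]
finger_gap: 0.647
grasp_force: 0.0
```

{"fn": "send_rows", "kwargs": {
  "targets": [
    [0,0,0,0,1],
    [0,0,0,0,1],
    [0,0,0,0,1],
    [0,0,-0.05,0,1],
    [0,0,-0.15,0,1]
  ]
}}

```text
clock: 22.42
tcp_pos: [631.6, -122.3, 99.2]
eef_rot: [0.998, 0.065, -0.003, -0.001]
ft_force: [-1.0, 0.7, -0.2]
finger_gap: 0.631
grasp_force: 20.0
```

{"fn": "send_rows", "kwargs": {
  "targets": [
    [0,0,-0.25,0,1],
    [0,0,-0.25,0,1],
    [0,0,-0.25,0,1],
    [0,0,-0.2,0,1],
    [0,0,0,0,1]
  ]
}}

```text
clock: 22.83
tcp_pos: [634.3, -123.2, 251.7]
eef_rot: [0.998, 0.065, 0.006, 0.003]
ft_force: [1.5, -0.3, -0.2]
finger_gap: 0.63
grasp_force: 20.0
```

```bash
python3 - <<'E'
from h import *
go([545,112,240],6.4)
E
```

```text
tcp [ 634.3 -123.2  251.7] head 7.5 clock 22.83 shift [-0.388 -1.632  0.064] ('turn', np.float64(0.009))
```

{"fn": "send_rows", "kwargs": {
  "targets": [
    [-0.055,-0.233,0,0.009,1],
    [-0.055,-0.233,0,0,1],
    [-0.055,-0.233,0,0,1],
    [-0.055,-0.233,0,0,1],
    [-0.055,-0.233,0,0,1]
  ]
}}

```text
clock: 23.25
tcp_pos: [570.9, 47.5, 244.0]
eef_rot: [0.998, 0.055, -0.0, -0.0]
ft_force: [0.2, -0.6, -1.0]
finger_gap: 0.635
grasp_force: 20.0
```

{"fn": "send_rows", "kwargs": {
  "targets": [
    [-0.055,-0.233,0,0,1],
    [-0.055,-0.233,0,0,1],
    [0,0,0,0,1],
    [0,0,0,0,1]
  ]
}}

```text
clock: 23.58
tcp_pos: [547.1, 115.0, 244.2]
eef_rot: [0.998, 0.057, 0.0, 0.0]
ft_force: [0.0, -1.1, -0.4]
finger_gap: 0.631
grasp_force: 20.0
```

```bash
python3 - <<'E'
from h import *
p,im=snap("wrist","w9"); go([640.4,123.5,64])
cv2.imwrite("pics/w9c.png",np.clip(cv2.resize(im[0:240,200:440],(600,600),interpolation=cv2.INTER_CUBIC)*1.6,0,255).astype(np.uint8))
E
```

```text
tcp [547.7 113.8 244.1] head 6.4 clock 23.63 shift [0.621 0.004 1.201]
```

View pics/w9c.png

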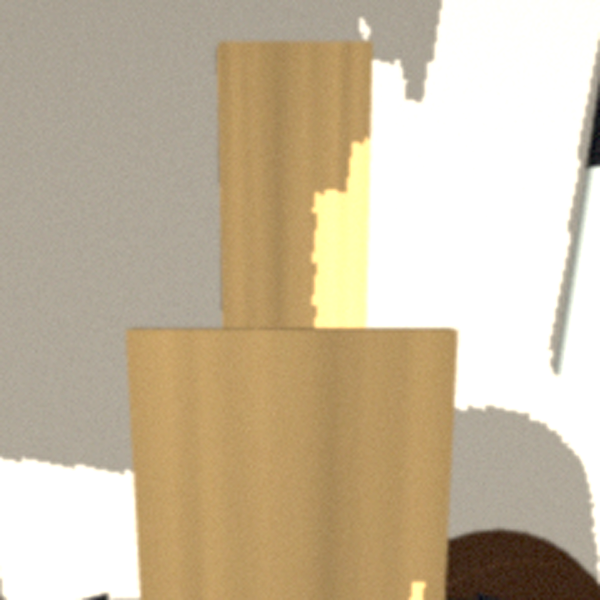

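```bash
python3 - <<'E'
from h import *
p=bot.camera_params("wrist"); f=lambda u,z:bp(p,np.array(u)/2.5+[200,0],z)
a,b,c,d=f((218,42),40),f((371,42),40),f((222,326),40),f((365.5,326),40)
ax=(a+b-c-d); ax/=np.linalg.norm(ax); C=(a+b)/2-60*ax; print(C,np.degrees(np.arctan2(ax[1],ax[0])),np.linalg.norm(a-b))
s=bot.read_state();M=axes()
print([(M.T@(f(u,s["tcp_pos"][2]-15.7)-s["tcp_pos"])).round(1) for u in ((127,328),(457,328))])
go([640.4,123.8,64],6.4)
E
```

```text
[639.9550658  122.30201038  40.        ] 6.336599624166939 55.24890104044984
[array([ 61. , -26.9,  15.7]), array([61. , 28.1, 15.7])]
tcp [547.7 113.8 244.1] head 6.4 clock 23.63 shift [0.621 0.002 1.201] ('turn', np.float64(0.0))
```

{"fn": "send_rows", "kwargs": {
  "targets": [
    [0.2,0.005,0.1,0,1],
    [0.2,0,0.15,0,1],
    [0.2,0,0.15,0,1],
    [0.017,0,0.2,0,1],
    [0,0,0.2,0,1]
  ]
}}

```text
clock: 24.05
tcp_pos: [641.8, 121.3, 122.0]
eef_rot: [0.999, 0.055, 0.0, 0.0]
ft_force: [0.8, 0.0, -1.5]
finger_gap: 0.633
grasp_force: 20.0
```

{"fn": "send_rows", "kwargs": {
  "targets": [
    [0,0,0.18,0,1],
    [0,0,0.1,0,1],
    [0,0,0.05,0,1],
    [0,0,0.0,0,1],
    [0,0,0,0,1]
  ]
}}

```text
clock: 24.47
tcp_pos: [640.5, 122.3, 75.0]
eef_rot: [0.998, 0.055, 0.0, 0.0]
ft_force: [0.4, 0.2, 0.2]
finger_gap: 0.63
grasp_force: 20.0
```

```bash
python3 - <<'E'
from h import *
go([639.8,123.3,64],6.4);print(bot.read_state()["ft_force"])
E
```

```text
tcp [640.5 122.3  75. ] head 6.3 clock 24.47 shift [-0.004 -0.007  0.074] ('turn', np.float64(-0.001))
[0.43102946 0.22999454 0.1790393 ]
```

{"fn": "send_rows", "kwargs": {
  "targets": [
    [-0.004,-0.007,0.03,0,1],
    [0,0,0.02,0,1],
    [0,0,0.015,0,1],
    [0,0,0.007,0,1],
    [0,0,0,0,1]
  ]
}}

```text
clock: 24.88
tcp_pos: [639.0, 124.3, 63.6]
eef_rot: [0.998, 0.056, -0.0, -0.0]
ft_force: [0.6, 0.3, 0.5]
finger_gap: 0.632
grasp_force: 20.0
```

```bash
python3 - <<'E'
from h import *
go([639.8,123.3,63.7],6.4);print(bot.read_state()["ft_force"])
E
```

```text
tcp [639.  124.3  63.6] head 6.4 clock 24.88 shift [ 0.004  0.007 -0.   ] ('turn', np.float64(-0.0))
[0.57433076 0.29785461 0.54027147]
```

{"fn": "send_rows", "kwargs": {
  "targets": [
    [0.004,0.006,0.006,0,1],
    [0,0,0,0,1],
    [0,0,0,0,0.2],
    [0,0,0,0,0],
    [0,0,0,0,-0.5]
  ]
}}

```text
clock: 25.3
tcp_pos: [640.0, 123.4, 63.1]
eef_rot: [0.998, 0.056, 0.0, 0.0]
ft_force: [1.1, -0.2, 0.2]
finger_gap: 0.685
grasp_force: 0.0
```

{"fn": "send_rows", "kwargs": {
  "targets": [
    [0,0,0,0,-1],
    [0,0,0,0,-1],
    [0,0,0,0,-1],
    [0,0,0,0,-1],
    [0,0,-0.1,0,-1]
  ]
}}

```text
clock: 25.72
tcp_pos: [638.5, 123.3, 75.2]
eef_rot: [0.998, 0.056, -0.003, -0.0]
ft_force: [0.8, -0.2, -0.7]
finger_gap: 1.0
grasp_force: 0.0
```

{"fn": "send_rows", "kwargs": {
  "targets": [
    [0,0,-0.2,0,-1],
    [0,0,-0.25,0,-1],
    [0,0,-0.25,0,-1],
    [0,0,-0.1,0,-1],
    [0,0,0,0,-1]
  ]
}}

```text
clock: 26.13
tcp_pos: [641.1, 123.5, 202.4]
eef_rot: [0.998, 0.056, 0.004, 0.0]
ft_force: [0.4, 1.1, 0.4]
finger_gap: 1.0
grasp_force: 0.0
```

```bash
python3 - <<'E'
from h import *
go([555,-122,190])
E
```

```text
tcp [641.1 123.5 202.4] head 6.4 clock 26.13 shift [-0.753  1.562  0.078]
```

{"fn": "send_rows", "kwargs": {
  "targets": [
    [-0.153,0.159,-0.083,0,-0.5],
    [-0.153,0.159,-0.083,0,-0.5],
    [-0.153,0.159,-0.083,0,-0.5],
    [-0.153,0.159,-0.083,0,-0.5],
    [-0.153,0.159,-0.083,0,-0.5]
  ]
}}

```text
clock: 26.55
tcp_pos: [537.5, -8.8, 259.0]
eef_rot: [0.998, 0.056, -0.001, -0.0]
ft_force: [0.6, -0.2, 1.1]
finger_gap: 0.753
grasp_force: 0.0
```

{"fn": "send_rows", "kwargs": {
  "targets": [
    [-0.153,0.159,-0.083,0,-1],
    [-0.153,0.159,-0.083,0,-1],
    [0,0,0,0,-1],
    [0,0,0,0,-1]
  ]
}}

```text
clock: 26.88
tcp_pos: [498.1, -61.2, 284.4]
eef_rot: [0.999, 0.054, -0.0, -0.0]
ft_force: [0.1, 0.6, -0.7]
finger_gap: 0.997
grasp_force: 0.0
```

```bash
python3 - <<'E'
from h import *
p,im=snap("wrist","w10"); go([500,-60,290])
print(proj(p,[[630,-127,48],[461,5,96]]))
cv2.imwrite("pics/w10c.png",np.clip(cv2.resize(im[0:300,160:480],(640,600),interpolation=cv2.INTER_CUBIC)*1.6,0,255).astype(np.uint8))
E
```

```text
tcp [498.5 -60.4 283.9] head 6.3 clock 26.93 shift [ 0.01  -0.001 -0.04 ] 
[[393.79297609  57.14857088]
 [246.2522727  214.79233805]]
```

View pics/w10c.png

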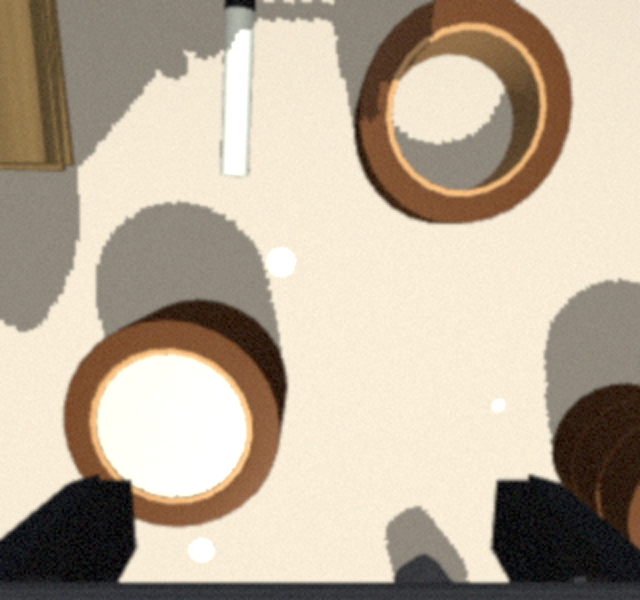

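```bash
python3 - <<'E'
from h import *
p=bot.camera_params("wrist"); f=lambda u,z:bp(p,np.array(u)/2+[160,0],z)
for n,z,l,r,t,b in (("RL",48,388,546,23,196),("SL",96,91,252,349,503)):
    cx,cy=(l+r)/2,(t+b)/2; e=[f(u,z) for u in ((l,cy),(r,cy),(cx,t),(cx,b))]
    c=sum(e)/4; print(n,(e[0]+e[1])[:2]/2,(e[2]+e[3])[:2]/2,np.linalg.norm(e[0]-e[1]),np.linalg.norm(e[2]-e[3]))
    if n=="RL": RL=c
M=axes(); g=RL+M[:,1]*46.5; g[2]=90; print(g); go(g,6.3)
E
```

```text
RL [ 632.37212804 -125.03575315] [ 631.06953111 -125.26205403] 80.4685795080402 81.45757232340759
SL [463.10912798   6.3858791 ] [461.785569     6.31737585] 80.56592414453856 80.83545301043824
[ 636.83384458 -171.36692205   90.        ]
tcp [498.5 -60.4 283.9] head 6.3 clock 26.93 shift [0.836 0.838 1.291] ('turn', np.float64(0.0))
```

{"fn": "send_rows", "kwargs": {
  "targets": [
    [0.14,0.14,0.12,0,0.27],
    [0.14,0.14,0.15,0,0.27],
    [0.14,0.14,0.15,0,0.27],
    [0.14,0.14,0.15,0,0.27],
    [0.14,0.14,0.15,0,0.27]
  ]
}}

```text
clock: 27.35
tcp_pos: [616.1, -152.3, 173.8]
eef_rot: [0.998, 0.057, -0.001, -0.001]
ft_force: [0.3, 0.2, 0.3]
finger_gap: 0.648
grasp_force: 0.0
```

{"fn": "send_rows", "kwargs": {
  "targets": [
    [0.136,0.138,0.15,0,0.27],
    [0,0,0.15,0,0.27],
    [0,0,0.15,0,0.27],
    [0,0,0,0,0.27],
    [0,0,0,0,0.27]
  ]
}}

```text
clock: 27.77
tcp_pos: [637.2, -169.9, 107.5]
eef_rot: [0.998, 0.056, -0.002, -0.001]
ft_force: [-0.1, 0.3, 1.0]
finger_gap: 0.364
grasp_force: 0.0
```

```bash
python3 - <<'E'
from h import *
go([636.8,-171.6,28],6.3);print(bot.read_state()["finger_gap"])
E
```

```text
tcp [ 637.2 -169.9  107.5] head 6.5 clock 27.77 shift [-0.002  0.012  0.53 ] ('turn', np.float64(0.001))
0.3636489681856905
```

{"fn": "send_rows", "kwargs": {
  "targets": [
    [0,0.01,0.1,0,0.27],
    [0,0,0.12,0,0.27],
    [0,0,0.12,0,0.27],
    [0,0,0.1,0,0.27],
    [0,0,0.06,0,0.27]
  ]
}}

```text
clock: 28.18
tcp_pos: [637.8, -172.1, 34.3]
eef_rot: [0.998, 0.056, 0.0, 0.0]
ft_force: [0.0, -0.3, -0.0]
finger_gap: 0.364
grasp_force: 0.0
```

{"fn": "send_rows", "kwargs": {
  "targets": [
    [0,0,0.02,0,0.27],
    [0,0,0,0,0.27],
    [0,0,0,0,0.27]
  ]
}}

```text
clock: 28.43
tcp_pos: [638.1, -172.8, 32.7]
eef_rot: [0.998, 0.056, 0.001, 0.0]
ft_force: [0.5, -0.1, -0.4]
finger_gap: 0.366
grasp_force: 0.0
```

{"fn": "send_rows", "kwargs": {
  "targets": [
    [0,0,0,0,1],
    [0,0,0,0,1],
    [0,0,0,0,1],
    [0,0,0,0,1],
    [0,0,0,0,1]
  ],
  "newtons": 60
}}

```text
clock: 28.85
tcp_pos: [637.7, -172.7, 32.3]
eef_rot: [0.998, 0.056, 0.001, 0.0]
ft_force: [-0.9, 2.5, 6.4]
finger_gap: 0.162
grasp_force: 59.3
```

{"fn": "send_rows", "kwargs": {
  "targets": [
    [0,0,0,0,1],
    [0,0,0,0,1],
    [0,0,0,0,1]
  ]
}}

```text
clock: 29.1
tcp_pos: [637.7, -172.8, 32.3]
eef_rot: [0.998, 0.056, 0.001, 0.0]
ft_force: [-1.2, 1.9, 6.1]
finger_gap: 0.162
grasp_force: 59.3
```

{"fn": "send_rows", "kwargs": {
  "targets": [
    [0,0,-0.05,0,1],
    [0,0,-0.1,0,1],
    [0,0,-0.2,0,1],
    [0,0,-0.25,0,1],
    [0,0,-0.25,0,1]
  ]
}}

```text
clock: 29.52
tcp_pos: [636.8, -172.8, 159.8]
eef_rot: [0.998, 0.056, -0.001, -0.0]
ft_force: [1.5, 0.4, -1.9]
finger_gap: 0.162
grasp_force: 59.2
```

{"fn": "send_rows", "kwargs": {
  "targets": [
    [0,0,-0.2,0,1],
    [0,0,-0.1,0,1],
    [-0.08,-0.08,0,0,1],
    [-0.13,-0.13,0,0,1],
    [-0.14,-0.14,0,0,1]
  ]
}}

```text
clock: 29.93
tcp_pos: [578.6, -126.5, 203.7]
eef_rot: [0.998, 0.055, -0.0, 0.0]
ft_force: [0.5, 0.5, -1.7]
finger_gap: 0.163
grasp_force: 59.2
```

{"fn": "send_rows", "kwargs": {
  "targets": [
    [-0.14,-0.14,0,0,1],
    [-0.14,-0.14,0,0,1],
    [-0.14,-0.14,0,0,1],
    [-0.14,-0.14,0,0,1],
    [-0.12,-0.1,0,0,1]
  ]
}}

```text
clock: 30.35
tcp_pos: [465.1, -38.2, 204.0]
eef_rot: [0.998, 0.056, -0.0, -0.0]
ft_force: [0.6, -0.5, -2.0]
finger_gap: 0.161
grasp_force: 59.2
```

{"fn": "send_rows", "kwargs": {
  "targets": [
    [0,0,0,0,1],
    [0,0,0,0,1]
  ]
}}

```text
clock: 30.52
tcp_pos: [466.6, -39.2, 204.4]
eef_rot: [0.998, 0.056, 0.0, 0.0]
ft_force: [1.0, -1.1, -2.9]
finger_gap: 0.159
grasp_force: 59.2
```

```bash
python3 - <<'E'
from h import *
p,im=snap("wrist","w11")
s=bot.read_state();M=axes();T=s["tcp_pos"]
go([467.6,-40.1,128.5]); print(s["ft_force"],s["finger_gap"])
E
```

```text
tcp [467.4 -39.7 204.3] head 6.4 clock 30.57 shift [0.    0.002 0.505] 
[-0.00449897 -0.59083064 -2.33300184] 0.1627103844659541
```

{"fn": "send_rows", "kwargs": {
  "targets": [
    [0,0,0.1,0,1],
    [0,0,0.12,0,1],
    [0,0,0.12,0,1],
    [0,0,0.08,0,1],
    [0,0,0.03,0,1]
  ]
}}

```text
clock: 30.98
tcp_pos: [467.3, -40.1, 134.7]
eef_rot: [0.998, 0.055, -0.001, -0.0]
ft_force: [0.4, 0.3, -2.0]
finger_gap: 0.165
grasp_force: 59.2
```

{"fn": "send_rows", "kwargs": {
  "targets": [
    [0,0,0,0,1],
    [0,0,0,0,1]
  ]
}}

```text
clock: 31.15
tcp_pos: [467.8, -39.9, 136.7]
eef_rot: [0.998, 0.055, 0.0, 0.0]
ft_force: [0.4, -1.1, -2.4]
finger_gap: 0.163
grasp_force: 59.2
```

```bash
python3 - <<'E'
from h import *
go([467.6,-40.1,128.3]); print(bot.read_state()["ft_force"])
E
```

```text
tcp [467.8 -39.9 136.7] head 6.4 clock 31.15 shift [-0.001  0.001  0.056] 
[ 0.37042601 -1.09600218 -2.44396756]
```

{"fn": "send_rows", "kwargs": {
  "targets": [
    [0,0,0.02,0,1],
    [0,0,0.02,0,1],
    [0,0,0.01,0,1],
    [0,0,0,0,1],
    [0,0,0,0,1]
  ]
}}

```text
clock: 31.57
tcp_pos: [467.1, -39.4, 129.0]
eef_rot: [0.998, 0.056, 0.0, 0.0]
ft_force: [-0.9, 0.0, -2.9]
finger_gap: 0.165
grasp_force: 59.2
```

{"fn": "send_rows", "kwargs": {
  "targets": [
    [0,0,0.006,0,1],
    [0,0,0,0,1]
  ]
}}

```text
clock: 31.73
tcp_pos: [467.2, -39.5, 128.3]
eef_rot: [0.998, 0.056, 0.0, 0.0]
ft_force: [-0.5, -0.3, -0.5]
finger_gap: 0.165
grasp_force: 59.2
```

Contact is starting; one more small step, then release.

{"fn": "send_rows", "kwargs": {
  "targets": [
    [0,0,0.005,0,1],
    [0,0,0,0,1],
    [0,0,0,0,0.55],
    [0,0,0,0,0.4],
    [0,0,0,0,0.27]
  ]
}}

```text
clock: 32.15
tcp_pos: [467.1, -39.5, 127.3]
eef_rot: [0.998, 0.056, 0.0, 0.0]
ft_force: [0.1, -0.3, 0.0]
finger_gap: 0.35
grasp_force: 0.0
```

{"fn": "send_rows", "kwargs": {
  "targets": [
    [0,0,0,0,0.27],
    [0,0,0,0,0.27],
    [0,0,-0.03,0,0.27],
    [0,0,-0.08,0,0.27],
    [0,0,-0.15,0,0.27]
  ]
}}

```text
clock: 32.57
tcp_pos: [466.2, -39.2, 165.4]
eef_rot: [0.998, 0.056, -0.002, -0.001]
ft_force: [0.4, 0.6, -0.1]
finger_gap: 0.363
grasp_force: 0.0
```

{"fn": "send_rows", "kwargs": {
  "targets": [
    [0,0,-0.22,0,0.27],
    [0,0,-0.22,0,0.27],
    [0,0,-0.22,0,0.27],
    [-0.1,0,-0.2,0,-0.2],
    [-0.1,0,-0.1,0,-1]
  ]
}}

```text
clock: 32.98
tcp_pos: [437.5, -42.9, 313.8]
eef_rot: [0.998, 0.056, 0.002, 0.001]
ft_force: [0.7, -0.7, 0.3]
finger_gap: 0.491
grasp_force: 0.0
```

{"fn": "send_rows", "kwargs": {
  "targets": [
    [-0.2,0,0,0,-1],
    [-0.2,0,0,0,-1],
    [0,0,0,0,-1],
    [0,0,0,0,-1]
  ]
}}

```text
clock: 33.32
tcp_pos: [377.0, -49.4, 310.9]
eef_rot: [0.998, 0.055, 0.001, 0.0]
ft_force: [-0.1, 0.9, -0.8]
finger_gap: 0.799
grasp_force: 0.0
```

```bash
python3 - <<'E'
from h import *
s=bot.read_state(); print(s["tcp_pos"],s["ft_force"])
pw,w=snap("wrist","w12"); ps,sc=snap("scene","s2"); pd,sd=snap("side","d2")
# final-check mosaic: side crops at 2.5x and the wrist view
print(proj(pw,[[462.4,6.1,144],[451,-268.6,108],[640,123,48],[438,267,96]]).round())
print("scene",proj(ps,[[462.4,6.1,144],[451,-268.6,108],[640,123,48],[438,267,96]]).round().tolist())
print("side",proj(pd,[[462.4,6.1,144],[451,-268.6,108],[640,123,48],[438,267,96]]).round().tolist())
a=[]
for p,im in((ps,sc),(pd,sd)):
    row=[]
    for X in ([462.4,6.1,120],[451,-268.6,80],[640,123,40],[438,267,72]):
        u,v=proj(p,[X])[0].round().astype(int); c=im[max(v-40,0):v+40,max(u-40,0):u+40]; row.append(cv2.resize(c,(200,200),interpolation=cv2.INTER_CUBIC))
    a.append(np.hstack(row))
m=np.vstack(a+[cv2.resize(np.hstack([w[0:160],np.zeros((160,0,3),np.uint8)]),(800,200))])
cv2.imwrite("pics/fin.png",np.clip(m*1.3,0,255).astype(np.uint8))
E
```

```text
[376.95792742 -49.44155769 310.93877116] [-0.10125093  0.86833022 -0.84217767]
[[ 261.   86.]
 [ 545.  134.]
 [ 169. -112.]
 [   2.   85.]]
scene [[319.0, 175.0], [207.0, 240.0], [407.0, 227.0], [393.0, 144.0]]
side [[319.0, 195.0], [369.0, 150.0], [244.0, 221.0], [268.0, 283.0]]
```

View pics/fin.png

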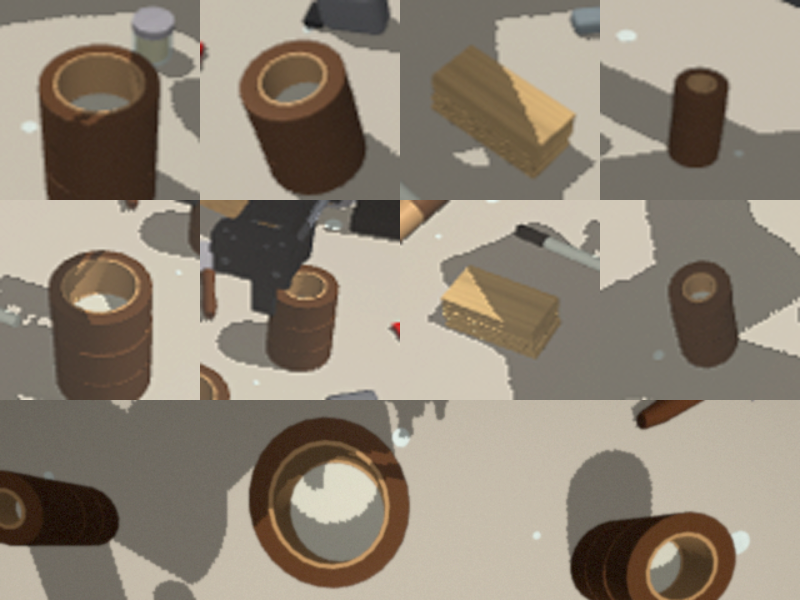

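The mosaic shows all three rolls flush on their stock stacks, with no visible step in the outlines. The two boards sit squarely on the pile. I'm handing the job in.

```bash
python3 -c "
from plant import bot
print(bot.finish_job())"
```

```text
the job is handed in; nothing more can be done
None
```

The mixed stack is apart: each of the three rolls sits on its own stock stack and both boards lie squarely on the pile; I handed the job in at about 33 s of the 136 s allowed, after final pictures showed everything lined up (the judge returned no verdict).

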